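Index the swivel stage to its mark and lock it

TASK

Turn the viewing stand's clicking turntable counter-clockwise by its levers, click by click, until the yellow-knobbed lever rests over the red mark on the base, without letting it click past the mark. Then push the green lock knob fully down and let go. Do not knock the viewing head, and leave the other things on the bench where they are.

Things in the scene. Friction and masses are not known exactly. Their poses are not given: they have to be found in the camera images.
- stand: grey viewing stand, fixed: round base of 130 mm radius, top 30 mm above the worktop, 24 engraved lines on its rim (one per click), a steel column (back left: 104 mm along +x, 124 mm along +y, 320 mm tall). Origin on the turntable axis at worktop height; z up; -x is its front, where the red mark is.
- axis (a point): point on the turntable's vertical axis at lever height, 62 mm above the worktop. Between rests a spring ball must be driven over a crest midway, with 4 to 8 N at the levers; beyond it the turntable springs on to the next rest by itself. Four levers, 90 degrees apart, one with a yellow knob, three black; hub 72 mm in radius; a specimen is clamped on top.
- red_mark (a point): top of the red block (16 x 30 x 10 mm) on the front rim of the base, 131 mm from the axis, 31 mm above the worktop; the levers pass over it
- swivel (a joint): angle of the aluminium turntable, rad: 0 when the yellow lever is exactly over the red mark, growing counter-clockwise seen from above. It clicks into a rest every 15 degrees (0.262), at 0 and all multiples. It starts 6 to 9 clicks clockwise of the mark (-2.36 to -1.57), so it must turn counter-clockwise; end stops at -3.05 and 1.6.
- spoke_ahead (a point): the lever 90 degrees counter-clockwise of the yellow one (the others alike); point on its axis, 105 mm from the turntable axis, 62 mm above the worktop. A level round steel bar, 10 mm thick, pointing straight out; bare from 72 to 116 mm from the axis, then a 20 mm ball knob out to 136 mm. Bring the fingers in from outside, leaning outward 25 to 45 degrees: the viewing head blocks a vertical gripper.
- viewer: the viewing head above the turntable, fixed to the stand: a flat black ring light of 118 mm radius, centred on the axis, underside 153 mm and upper side 177 mm above the worktop, a lens barrel of 40 mm radius on it up to 280 mm and an arm back to the column. Origin and axes as stand. Must not be knocked.
- lock (a joint): travel of the green lock knob in m: 0 up, 0.012 fully down. It moves stiffly (about 7 N, a little more when fast) and stays where it is left. Its bolt enters between the teeth of the turntable: it goes down only while the turntable rests in a click, and then locks it.
- lock_top (a point): middle of the top of the green lock knob (30 mm diameter), 63 mm above the worktop when up, 51 mm when fully down; it stands on an arm of the base, 185 mm from the axis, 60 degrees counter-clockwise (seen from above) of the red mark. Nothing is above it; the ring light's rim is 67 mm nearer the axis.
- sample_box_blue: small sample box with a blue base and clear lid, 73 x 99 x 30 mm, loose bystander; origin at the centre of its underside
- red_marker: grey marker pen with a red cap, 135 mm long, loose bystander; origin at the centre of its underside
- black_specimen: black round mounted specimen, 40 mm wide, 21 mm tall, loose bystander; origin at the centre of its underside
- tan_specimen: tan round mounted specimen, 30 mm wide, 18 mm tall, loose bystander; origin at the centre of its underside
- dish: clear petri dish, 84 mm wide, 14 mm tall, loose bystander; origin at the centre of its underside

How it is judged:
On the way, in this order (a step that is already met when the one before it is completed fails the run):
1. the turntable rests in the click where the yellow lever stands over the red mark, still unlocked (value of joint swivel between -0.07 and 0.07 rad and velocity of joint swivel between -0.15 and 0.15 rad/s and value of joint lock below 0.004 m), for 0.3 s.
2. the lock knob is fully down (value of joint swivel between -0.07 and 0.07 rad and value of joint lock above 0.0095 m), for 0.2 s.
At the end, for the whole second after the job is handed in: the yellow lever is over the red mark to within 0.07 rad (4 degrees) and at rest, and the lock knob is down by at least 9.5 of its 12 mm (all of step 2 and velocity of joint swivel between -0.1 and 0.1 rad/s); the robot touches nothing.
It fails at once if the turntable is turned past the mark by more than 0.2 rad, into the next click (value of joint swivel above 0.2 rad).
It fails at once if the viewing head is knocked (over 5 N) (contact force between anything else and viewer above 5 N).
It fails at once if one of the loose things on the bench is moved by more than 25 mm (distance of any of sample_box_blue, red_marker, black_specimen, tan_specimen, dish from where it was at the start of the episode above 0.025 m).
It also fails if it takes over 72 s, if anything falls off the work surface, if the arm or the gripper's body presses on something with over 40 N, if the wrist force passes 120 N, or if a joint passes its speed limit or range.

ROBOT

A 6-joint arm with a two-finger parallel gripper is mounted at the origin on a cart in front of the work surface, level with it; the furniture and walls round the work are solid. World frame = base frame: x ahead of the robot, y to its left, z up, the work surface at z = 0. Lengths are in m, angles in rad, forces in N, time in s.
With the tool pointing down it reaches from about 0.3 to 0.875 m from the base axis. Payload 6.4 kg.
Tool frame: the origin (TCP) lies at the centre of the arm's flange, where the gripper is bolted on; the fingertips stand 173 mm ahead of it and the grasp point (between the pads) lies 155 mm ahead of it; z points along the fingers, y is the direction in which the jaws open and shut (so a half turn about z gives the same grasp; the last joint's range is limited). The gripper opens to 85 mm and grips with 20 to 120 N. Pads are 22 mm wide; open, the fingers measure 114 mm over their backs; the gripper's body (76 mm by 85 mm) begins 54 mm behind the grasp point. The pads swing forward as they close: fully open they stand 13 mm farther back than shut.
Start: joints at [1.119, 0.181, 1.607, -0, 1.354, -0.206], TCP at [0.14, 0.558, 0.405] pointing down, gripper open.
Joint ranges: [-2.99, 2.99], [-0.89, 2.07], [0.3, 2.58], [-1.14, 4.28], [0, 2.63], [-3.12, 3.12]. Speed limits (rad/s): [2.57, 2.57, 3.01, 3.14, 3.14, 3.14].

INTERFACE

Orientations are given as [roll, pitch, yaw] about the fixed x, y, z axes, in that order (R = Rz(yaw) Ry(pitch) Rx(roll)).
In Python, from bench import robot gives the robot as it stands.
- The arm moves only by the shell command python3 -m crank 'ROWS' [OPENING] [FORCE]. ROWS is JSON, a list of rows, each a list of 4 numbers: the shift along the tool's x, y, z in m, then the turn about the tool's z in degrees. A call has 1 to 8 rows; each row shifts and turns the commanded pose from where the row before left it, along the tool's axes as they then stand; what a row does not reach is not made up. A row lasts 1/8 s, in which the tool goes at most 62.5 mm and 10.7 degrees, less where a joint would pass 70% of its speed; a pose out of reach is approached as far as the arm can. A call is refused whole if a number of a shift passes 0.0625 or a number of a turn 10.7, either way. A call with a gripper value outside its range is refused whole. OPENING is the finger opening in m, from 0 to 0.0854, set as the call begins (- or left out, the last holds). The fingers move at their own pace and stop on an object; FORCE is the grip in N (left out, the last holds). Time passes only in rows, so rows that do not move let the fingers close. It gives the time, the measured TCP pose, the force and the opening at its end, in the units of the state.
- robot.observe(): the state, without advancing time (a new reading comes with each control period).
- robot.get_image(name): name is "scene" or "top"; returns the picture (384x512x3 uint8, red, green, blue); there is no depth.
- robot.camera_model(name): a dict with "fx", "fy", "cx", "cy" (pixels), "cam_to_world" (4x4, takes a point from camera to world coordinates). Camera axes: x right, y down, z forward; pixel columns grow to the right and rows downward; lengths in m; the calibration is good to about 2 mm. A picture is of the moment at which its call begins. camera_model takes no time and is no camera call.
- robot.close_job(): hands the job in, once; it reports no verdict.
The state is a dict: "clock": time; "joints": joint angles; "joint_vel": joint speeds; "joint_efforts": joint torques, N m; "position": TCP position; "orientation": TCP orientation; "contact_force": force on the tool from outside, world axes, zero at the start; "ft_torque": the same for the moment, N m; "width": finger opening in m.
Only numpy, scipy, OpenCV 4.12 (cv2) and the standard library are available. Lean on these libraries where they do the work, as an engineer would, in place of code of your own. Each camera call takes 0.05 s, during which the arm holds its last target.

## Working session

There is one attempt and no reset: what is moved stays moved. The work goes in short steps, Python scripts to look and compute and a shell command to move; the robot and the scene stay as the last step left them, time stands still between calls to the robot, and variables do not carry over. Pictures are saved under pics/ and viewed, and the job is handed in when it is done.

```bash
mkdir -p pics; ls; python3 - <<'E'
from bench import robot
import cv2,json
for n in("scene","top"):
    cv2.imwrite(f"pics/{n}0.png",robot.get_image(n)[:,:,::-1]); m=robot.camera_model(n); print(n,m)
print(robot.observe())
E
```

```text
pics
scene {'fx': 398.8355118629894, 'fy': 398.8355118629894, 'cx': 248.38720124690695, 'cy': 189.6504603619045, 'cam_to_world': array([[ 0.79519847, -0.26657007,  0.54460976,  0.03830283],
       [-0.60612489, -0.32503418,  0.72592383, -0.76358679],
       [-0.01649277, -0.90735505, -0.42004143,  0.52666831],
       [ 0.        ,  0.        ,  0.        ,  1.        ]])}
top {'fx': 389.68580352410686, 'fy': 389.68580352410686, 'cx': 252.71994349544147, 'cy': 187.1936904390594, 'cam_to_world': array([[-0.52451881, -0.67313693,  0.52131247,  0.02687067],
       [-0.85127713,  0.42499197, -0.3077484 ,  0.31978248],
       [-0.0143968 , -0.60520121, -0.79594235,  0.91517147],
       [ 0.        ,  0.        ,  0.        ,  1.        ]])}
{'clock': 0.1, 'joints': array([ 1.11869917e+00,  1.81499387e-01,  1.60792324e+00, -2.21315097e-05,
        1.35381317e+00, -2.06313760e-01]), 'joint_vel': array([-6.47108319e-04, -2.07854236e-03, -2.03823518e-03, -1.46263022e-03,
        6.78399973e-04, -2.83081972e-06]), 'joint_efforts': array([ 9.69428111e-04, -4.45883381e+01, -3.52237022e+01, -2.47641692e-04,
        4.18776952e-03,  7.07138292e-05]), 'position': array([0.13979691, 0.55750746, 0.40384831]), 'orientation': array([-3.13997993e+00, -3.15456202e-04,  2.89581378e+00]), 'contact_force': array([-0.09284216,  0.02593835,  0.31848318]), 'ft_torque': array([ 0.00548944,  0.00468179, -0.00978052]), 'width': 0.085376444805069}
```

View pics/scene0.png

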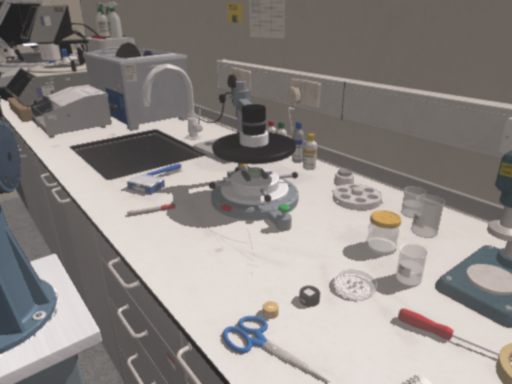

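View pics/top0.png

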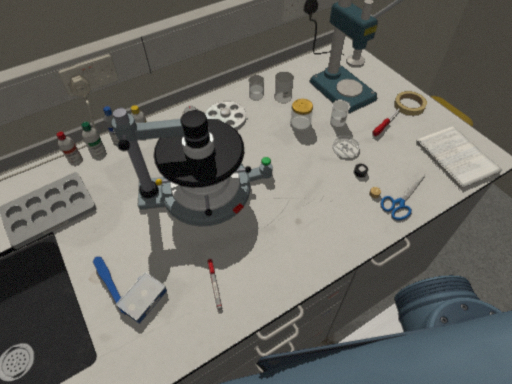

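Both views show the stand: scene has the red mark at about (226,208) and the green knob at (284,208), top has the red mark at (238,208) and the green knob at (266,161). The yellow knob looks to be near (159,182) in top. I'll zoom in and measure.

```bash
cat > h.py <<'E'
import numpy as np,cv2
from bench import robot
def ray(n,uv):
    m=robot.camera_model(n);T=m["cam_to_world"]
    d=np.array([(uv[0]-m["cx"])/m["fx"],(uv[1]-m["cy"])/m["fy"],1.]);return T[:3,3],T[:3,:3]@d
def onz(n,uv,z):
    o,d=ray(n,uv);return o+d*(z-o[2])/d[2]
def tri(uvs,uvt):
    o1,d1=ray("scene",uvs);o2,d2=ray("top",uvt)
    A=np.c_[d1,-d2];s=np.linalg.lstsq(A,o2-o1,rcond=None)[0]
    a,b=o1+s[0]*d1,o2+s[1]*d2;return (a+b)/2,np.linalg.norm(a-b)
def proj(n,p):
    m=robot.camera_model(n);q=np.linalg.inv(m["cam_to_world"])@np.r_[p,1.];return np.array([m["fx"]*q[0]/q[2]+m["cx"],m["fy"]*q[1]/q[2]+m["cy"]])
H={"red":[((0,130,70),(8,255,255)),((172,130,70),(180,255,255))],"green":[((50,120,60),(85,255,255))],"yellow":[((20,130,90),(33,255,255))]}
def blobs(img,c):
    h=cv2.cvtColor(img,cv2.COLOR_RGB2HSV);m=sum(cv2.inRange(h,np.array(a),np.array(b)) for a,b in H[c])
    n,l,s,ce=cv2.connectedComponentsWithStats(m)
    return [(ce[i].round(1).tolist(),s[i,:].tolist()) for i in range(1,n) if s[i,4]>=6]
E
python3 - <<'E'
from h import *
for n in("scene","top"):
    im=cv2.cvtColor(cv2.imread(f"pics/{n}0.png"),cv2.COLOR_BGR2RGB)
    for c in H:print(n,c,blobs(im,c))
    x,y=(180,70) if n=="scene" else (110,90)
    cr=im[y:y+150,x:x+180][:,:,::-1]
    cv2.imwrite(f"pics/{n}0z.png",cv2.resize(cr,None,fx=4.4,fy=4,interpolation=cv2.INTER_CUBIC) if 0 else cv2.resize(cr,None,fx=4,fy=4,interpolation=cv2.INTER_CUBIC))
E
```

```text
scene red [([270.4, 123.1], [269, 122, 4, 3, 7]), ([426.3, 320.3], [403, 310, 49, 23, 170])]
scene green [([284.3, 206.4], [282, 206, 6, 2, 9])]
scene yellow [([235.8, 12.1], [229, 5, 12, 17, 85]), ([310.5, 136.2], [309, 134, 4, 5, 18]), ([506.5, 169.8], [501, 164, 11, 12, 44])]
top red [([381.0, 126.7], [373, 119, 17, 16, 114]), ([59.8, 134.7], [57, 132, 7, 8, 35]), ([68.3, 151.3], [66, 150, 5, 3, 7]), ([237.6, 208.0], [233, 204, 10, 9, 54]), ([210.7, 266.0], [208, 259, 6, 14, 56])]
top green [([85.0, 124.1], [82, 122, 7, 5, 22]), ([265.6, 160.8], [262, 158, 8, 7, 49])]
top yellow [([453.2, 109.4], [431, 96, 42, 30, 238]), ([302.3, 105.6], [293, 99, 20, 14, 222]), ([134.2, 107.5], [131, 105, 8, 6, 34]), ([158.4, 181.2], [155, 179, 7, 6, 29])]
```

View pics/scene0z.png

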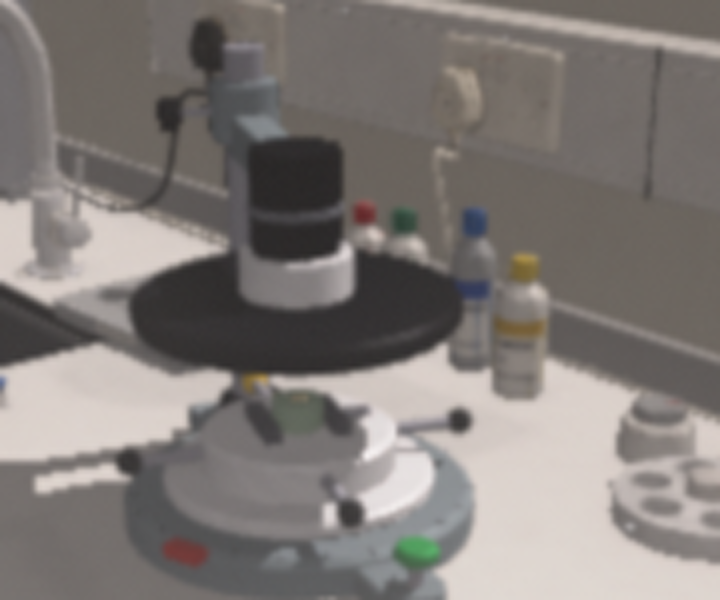

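View pics/top0z.png

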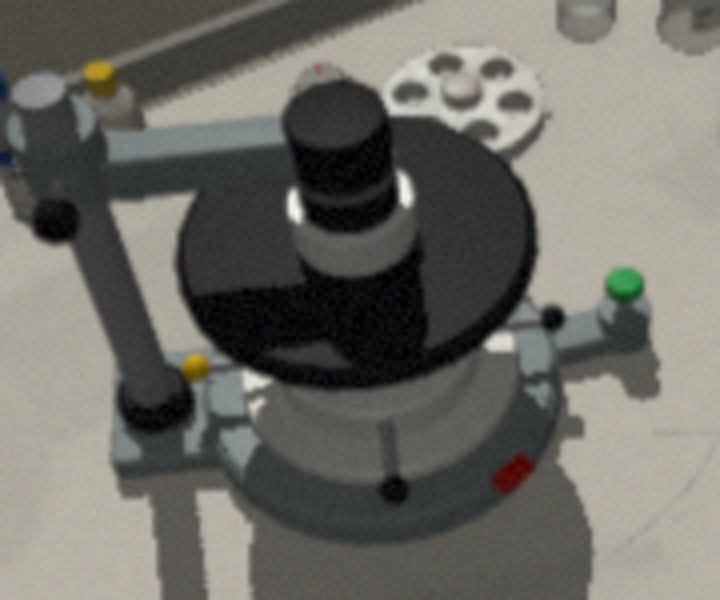

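The zooms show the yellow knob (top, full-frame about (158,181)), black knobs at (208,212) and (248,169), the red block at (238,208) and the green knob at (266,161). Next I'll compute positions.

```bash
python3 - <<'E'
from h import *
Y=onz("top",(158.4,181.2),.062);B1=onz("top",(208.6,212.2),.062);B2=onz("top",(248,169.3),.062)
G=onz("top",(265.6,160.8),.063);R=onz("top",(237.6,208),.031)
S=onz("scene",(284.2,207.5),.063);Rs=onz("scene",(226.2,207.8),.031)
print("Y",Y,"B1",B1,"B2",B2,"G",G,S,"R",R,Rs)
print("G-R",np.linalg.norm((G-R)[:2]))
# scene knobs: left (212,185), front(267.5,198), right (295,175)
for uv in((212.3,185.2),(267.6,198),(295,175)):print(onz("scene",uv,.062))
print("tri G",tri((284.3,207.5),(265.6,160.8)))
# axis: Y and B2 opposite (mean), B1: 90 deg
c=(Y+B2)/2;print("c(Y,B2)",c,np.linalg.norm((Y-B2)[:2])/2,np.linalg.norm((B1-c)[:2]))
for c in [c]:
  ang=lambda p:np.degrees(np.arctan2(*(p-c)[1::-1]))
  for k,p in dict(Y=Y,B1=B1,B2=B2,G=G,R=R).items():print(k,ang(p),np.linalg.norm((p-c)[:2]))
E
```

```text
Y [0.74437961 0.20186336 0.062     ] B1 [0.57729109 0.1312626  0.062     ] B2 [ 0.64740922 -0.03233013  0.062     ] G [ 0.64681906 -0.09158924  0.063     ] [ 0.64439655 -0.10444916  0.063     ] R [0.56710012 0.05055928 0.031     ] [0.56392988 0.03829798 0.031     ]
G-R 0.16297641803192553
[0.57943587 0.1288257  0.062     ]
[ 0.64824041 -0.03470632  0.062     ]
[0.81227968 0.03392703 0.062     ]
tri G (array([ 0.6525967 , -0.09525511,  0.05611057]), np.float64(0.0012755204508064482))
c(Y,B2) [0.69589442 0.08476661 0.062     ] 0.12673776545740015 0.12739161992847164
Y 67.50746241003681 0.12673776545740015
B1 158.5933612530851 0.12739161992847164
B2 -112.4925375899632 0.12673776545740015
G -105.55053327170639 0.18305676325891246
R -165.12583536179352 0.13325956735007585
```

```bash
python3 - <<'E'
from h import *
t=cv2.imread("pics/top0.png");s=cv2.imread("pics/scene0.png")
cv2.imwrite("pics/tz1.png",cv2.resize(t[160:230,145:285],None,fx=5.7,fy=5.7,interpolation=cv2.INTER_CUBIC))
cv2.imwrite("pics/sz1.png",cv2.resize(s[160:230,200:310],None,fx=7,fy=7,interpolation=cv2.INTER_CUBIC))
print("tri B1",tri((212.3,185.2),(208.6,212.2)),"B2",tri((267.6,198),(248,169.3)),"R",tri((226.2,207.8),(237.6,208)))
c=np.array([.6959,.0848])
# project candidate mark
for a in(-157.5,-165,-172.5):
    p=np.r_[c+.131*np.array([np.cos(np.radians(a)),np.sin(np.radians(a))]),.031];print(a,proj("top",p),proj("scene",p))
E
```

```text
tri B1 (array([0.57949514, 0.13059609, 0.06057202]), np.float64(0.002199555804540424)) B2 (array([ 0.64902801, -0.03313338,  0.06071709]), np.float64(0.0011400435589899644)) R (array([0.57084239, 0.04866792, 0.02464371]), np.float64(0.0002461447659133779))
-157.5 [241.14461262 203.49155326] [230.29431806 207.10258044]
-165 [237.07848254 207.475715  ] [225.23251105 205.56759038]
-172.5 [232.37208361 211.05302898] [220.7898261  203.75831596]
```

View pics/tz1.png

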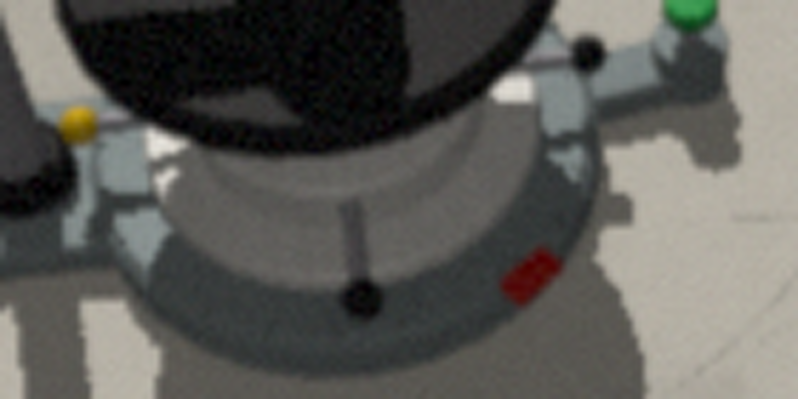

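View pics/sz1.png

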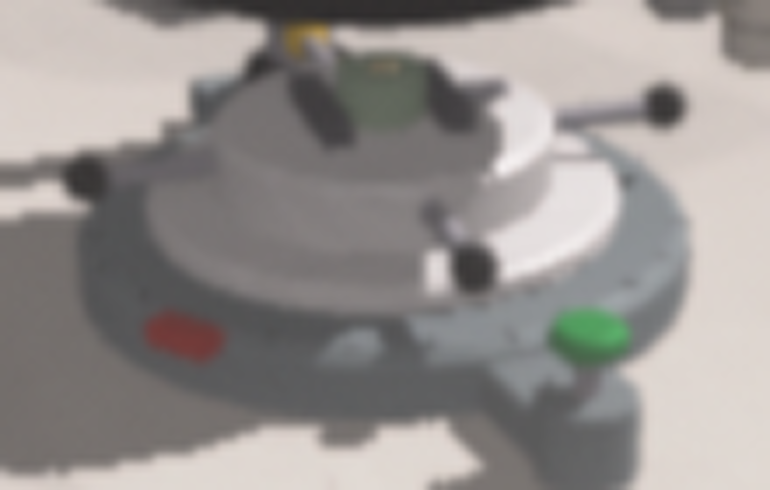

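Scale checks hold: lever knobs measure 127 mm from the axis (126 expected), the red mark about 131 mm, the lock 183-185 mm, and the angle between mark and lock about 60°. The swivel comes out near -128°.

The moves can't tilt the tool. So I'll push the knob with the side of one fully opened finger, jaw axis radial and tool axis about 177 mm out, which keeps the gripper body outside the ring.

```bash
cat >> h.py <<'E'
from scipy.spatial.transform import Rotation as Ro
C=np.array([.6960,.0842])
def need(p,yang=None):
    """tool-frame shift to TCP target p, and turn (deg, tool z) to bring tool y to world angle yang"""
    s=robot.observe();R=Ro.from_euler("xyz",s["orientation"]).as_matrix()
    d=R.T@(np.array(p)-s["position"]);a=np.degrees(np.arctan2(R[1,1],R[0,1]))
    t=None if yang is None else -((yang-a+180)%360-180)
    print("t",round(s["clock"],2),"pos",s["position"].round(4),"yang",a.round(1),"shift",d.round(4),"turn",t,"F",s["contact_force"].round(1),"w",s["width"].round(4))
    rel=s["position"][:2]-C;print("  polar r %.4f ang %.1f"%(np.hypot(*rel),np.degrees(np.arctan2(rel[1],rel[0]))%360))
def pol(r,a,z):return np.r_[C+r*np.array([np.cos(np.radians(a)),np.sin(np.radians(a))]),z]
E
python3 -m crank '[[-0.0466,-0.0233,0,0],[-0.0466,-0.0233,0,0],[-0.0466,-0.0233,0,0],[-0.0466,-0.0233,0,0],[-0.0466,-0.0233,0,0],[-0.0466,-0.0233,0,0],[-0.0466,-0.0233,0,0],[-0.0466,-0.0233,0,0]]' 0.0854
python3 -c "
from h import *
need(pol(.21,140,.404),140)"
```

```text
clock: 1.1
position: [0.4571, 0.2849, 0.4044]
orientation: [-3.141, -0.0, 2.896]
contact_force: [0.7, 0.2, -0.3]
width: 0.0852Traceback (most recent call last):
  File "<string>", line 3, in <module>
    need(pol(.21,140,.404),140)
    ~~~~^^^^^^^^^^^^^^^^^^^^^^^
  File "h.py", line 26, in need
    print("t",round(s["clock"],2),"pos",s["position"].round(4),"yang",a.round(1),"shift",d.round(4),"turn",t,"F",s["contact_force"].round(1),"w",s["width"].round(4))
                                                                                                                                                 ^^^^^^^^^^^^^^^^
AttributeError: 'float' object has no attribute 'round'
```

```bash
sed -i 's/s\["width"\].round(4)/round(float(s["width"]),4)/' h.py
python3 -m crank '[[0,0,0,-10.7],[0,0,0,-10.7],[0,0,0,-10.7],[0,0,0,-10.7],[0,0,0,-10.7],[0,0,0,-10.6],[0,0,0,0]]'
python3 - <<'E'
from h import *
need(pol(.21,140,.404),140)
cv2.imwrite("pics/t1.png",robot.get_image("top")[:,:,::-1])
E
```

```text
clock: 1.98
position: [0.456, 0.2862, 0.4043]
orientation: [3.141, -0.001, -2.27]
contact_force: [0.6, -0.7, -0.2]
width: 0.0854
t 1.98 pos [0.456  0.2862 0.4043] yang 139.9 shift [ 0.0003 -0.1037  0.0002] turn -0.07882476544082806 F [ 0.6 -0.7 -0.2] w 0.0854
  polar r 0.3137 ang 139.9
```

View pics/t1.png

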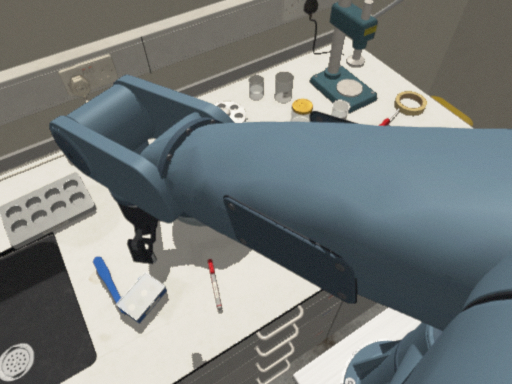

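The top view is mostly hidden by the arm, with the gripper fingers at about (145,240). I'll check the clearance from the scene camera.

```bash
python3 - <<'E'
from h import *
cv2.imwrite("pics/s1.png",robot.get_image("scene")[:,:,::-1])
s=robot.observe();print(s["joints"])
E
```

```text
[ 3.39872491e-01  9.96198929e-02  1.69908510e+00 -5.00668551e-07
  1.34352108e+00 -2.10001410e+00]
```

View pics/s1.png

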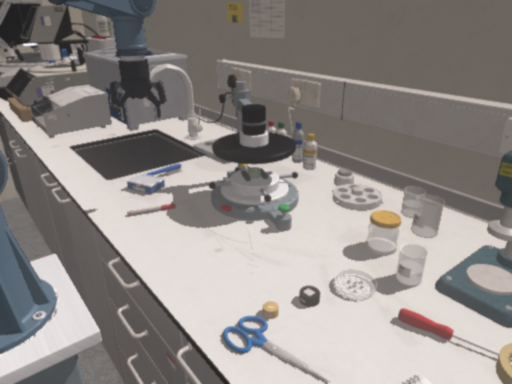

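The scene view is clear. Turning further this way would run joint 6 past its limit, so I'll turn the gripper by a half turn, which gives the same jaw line.

```bash

python3 -m crank '[[0,0,0,10.6],[0,0,0,10.6],[0,0,0,10.6],[0,0,0,10.6],[0,0,0,10.6],[0,0,0,10.6],[0,0,0,10.6],[0,0,0,10.6]]' >/dev/null
python3 -m crank '[[0,0,0,10.6],[0,0,0,10.6],[0,0,0,10.6],[0,0,0,10.6],[0,0,0,10.6],[0,0,0,10.6],[0,0,0,10.6],[0,0,0,10.6]]' >/dev/null
python3 -m crank '[[0,0,0,10.4],[0,0,0,0]]'
python3 - <<'E'
from h import *
need(pol(.215,140,.205),320)
E
```

```text
clock: 4.32
position: [0.4561, 0.2862, 0.4046]
orientation: [-3.141, 0.0, 0.872]
contact_force: [0.2, 0.6, -0.2]
width: 0.0851
t 4.33 pos [0.4561 0.2862 0.4046] yang -40.0 shift [-0.0005  0.0986  0.1996] turn -0.025008015853472898 F [ 0.2  0.6 -0.2] w 0.0851
  polar r 0.3136 ang 139.9
```

```bash

python3 -m crank '[[0,0.03,0,0],[0,0.035,0,0],[0,0.034,0.02,0],[0,0,0.045,0],[0,0,0.045,0],[0,0,0.045,0],[0,0,0.035,0],[0,0,0,0]]'
python3 - <<'E'
from h import *
need(pol(.177,140,.205),320)
print(onz("top",(140,298),.02),onz("top",(212,285),.01))
cv2.imwrite("pics/s2.png",cv2.resize(robot.get_image("scene")[60:260,120:380,::-1],None,fx=3,fy=3,interpolation=cv2.INTER_CUBIC))
E
```

```text
clock: 5.32
position: [0.5304, 0.2222, 0.2117]
orientation: [-3.137, 0.005, 0.875]
contact_force: [-1.0, -1.0, 0.2]
width: 0.0854
t 5.33 pos [0.5304 0.2222 0.2117] yang -39.9 shift [0.0006 0.0386 0.0065] turn 0.12351823394226358 F [-1.  -1.   0.2] w 0.0854
  polar r 0.2156 ang 140.2
[0.47417424 0.37488992 0.02      ] [0.41633179 0.21253279 0.01      ]
```

View pics/s2.png

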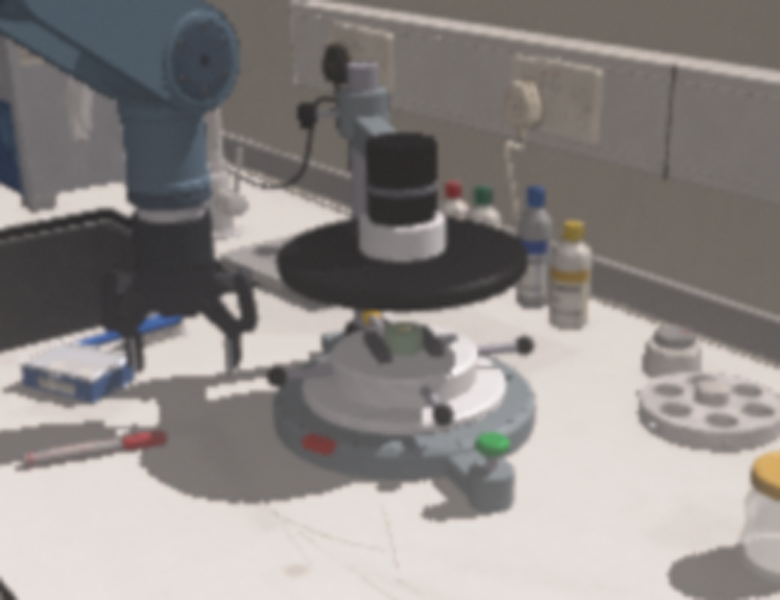

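The scene shows the knuckles bowing out wider than the tips, with the inner tip at crop (232,366), full-frame about (197,182). The near black knob is at (212,185). I'll check the tip by ray.

```bash
python3 - <<'E'
from h import *
for z in(.045,.052,.06):
    p=onz("scene",(120+232/3,60+366/3),z);q=p[:2]-C;print(z,p,np.hypot(*q),np.degrees(np.arctan2(q[1],q[0])))
p=onz("scene",(120+255/3,60+310/3),.1);q=p[:2]-C;print("knuckle",np.hypot(*q))
E
```

```text
0.045 [0.57698181 0.21020798 0.045     ] 0.17333014901322868 133.36598228418205
0.052 [0.56915329 0.196056   0.052     ] 0.16912082235698198 138.5935009045971
0.06 [0.5602064 0.1798823 0.06     ] 0.1661174400800079 144.83087609073817
knuckle 0.15122018779662624
```

Tip is at z ≈ 0.053 and about 47 mm inward of the tool axis. I'll go in to tool radius 0.173 at 140°.

```bash

python3 -m crank '[[0,0,0.008,0],[0,0.02,0,0],[0,0.022,0,0],[0,0,0,0]]'
python3 - <<'E'
from h import *
need(pol(.173,142,.204),322)
cv2.imwrite("pics/s3.png",cv2.resize(robot.get_image("scene")[60:260,120:380,::-1],None,fx=3,fy=3,interpolation=cv2.INTER_CUBIC))
E
```

```text
clock: 5.88
position: [0.5665, 0.1938, 0.2078]
orientation: [3.139, -0.002, 0.87]
contact_force: [-0.4, 0.4, -0.3]
width: 0.0857
t 5.88 pos [0.5665 0.1938 0.2078] yang -40.1 shift [-0.0068 -0.0032  0.0037] turn -2.1284666117776396 F [-0.4  0.4 -0.3] w 0.0857
  polar r 0.1697 ang 139.7
```

View pics/s3.png

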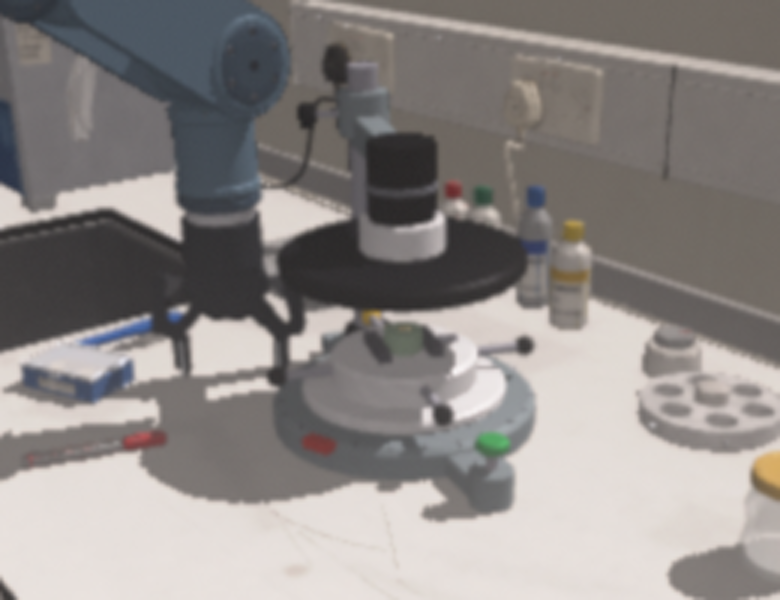

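```bash

python3 -m crank '[[-0.007,-0.003,0.002,-2],[-0.006,0,0,-2],[-0.006,0,0,-2],[-0.006,0,0,-2],[-0.006,0,0,-2],[-0.006,0,0,-2],[0,0,0,0],[0,0,0,0]]'
python3 - <<'E'
from h import *
need(pol(.173,154,.204),334)
cv2.imwrite("pics/s4.png",cv2.resize(robot.get_image("scene")[110:260,160:340,::-1],None,fx=4,fy=4,interpolation=cv2.INTER_CUBIC))
E
```

```text
clock: 6.92
position: [0.5406, 0.1674, 0.2048]
orientation: [-3.142, 0.0, 1.082]
contact_force: [0.4, 0.3, -0.4]
width: 0.0851
t 6.92 pos [0.5406 0.1674 0.2048] yang -28.0 shift [-0.0066  0.0034  0.0008] turn -2.026323399314606 F [ 0.4  0.3 -0.4] w 0.0851
  polar r 0.1763 ang 151.8
```

View pics/s4.png

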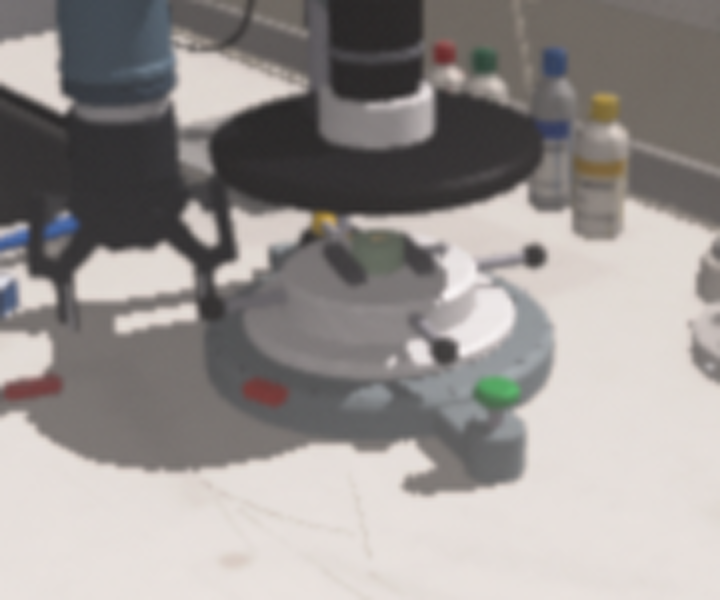

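```bash
cat >> h.py <<'E'
def ka(n,uv):
    q=onz(n,uv,.062)[:2]-C;print("knob r %.4f ang %.1f"%(np.hypot(*q),np.degrees(np.arctan2(q[1],q[0]))%360))
E
python3 - <<'E'
from h import *
im=cv2.imread("pics/s4.png")
g=cv2.cvtColor(im,cv2.COLOR_BGR2GRAY)
ka("scene",(212.3,185.2));ka("scene",(267.6,198));ka("scene",(295,175))
print();ka("scene",(160+211/4,110+306/4));ka("scene",(160+444/4,110+350/4));ka("scene",(160+535/4,110+256/4))
E
```

```text
knob r 0.1248 ang 159.1
knob r 0.1281 ang 248.1
knob r 0.1267 ang 336.6

knob r 0.1258 ang 163.3
knob r 0.1283 ang 252.4
knob r 0.1260 ang 340.4
```

```bash

for i in 1 2 3; do python3 -m crank '[[-0.006,0.0005,0,-2],[0,0,0,0]]' | tr '\n' ' ';echo; done
python3 - <<'E'
from h import *
need(pol(.173,160,.204),340)
cv2.imwrite("pics/s5.png",cv2.resize(robot.get_image("scene")[110:260,160:340,::-1],None,fx=4,fy=4,interpolation=cv2.INTER_CUBIC))
E
```

```text
clock: 7.22 position: [0.5382, 0.1618, 0.2046] orientation: [-3.141, 0.0, 1.117] contact_force: [0.3, 0.9, 0.3] width: 0.0855 
clock: 7.48 position: [0.5361, 0.1562, 0.2047] orientation: [-3.141, 0.0, 1.151] contact_force: [0.3, -0.4, 0.3] width: 0.0855 
clock: 7.72 position: [0.5343, 0.1515, 0.2049] orientation: [3.141, -0.002, 1.186] contact_force: [0.9, 6.0, -0.9] width: 0.0855 
t 7.72 pos [0.5343 0.1515 0.2049] yang -22.0 shift [-0.0079  0.0022  0.0009] turn -2.0330032767469675 F [ 0.9  6.  -0.9] w 0.0855
  polar r 0.1751 ang 157.4
```

View pics/s5.png

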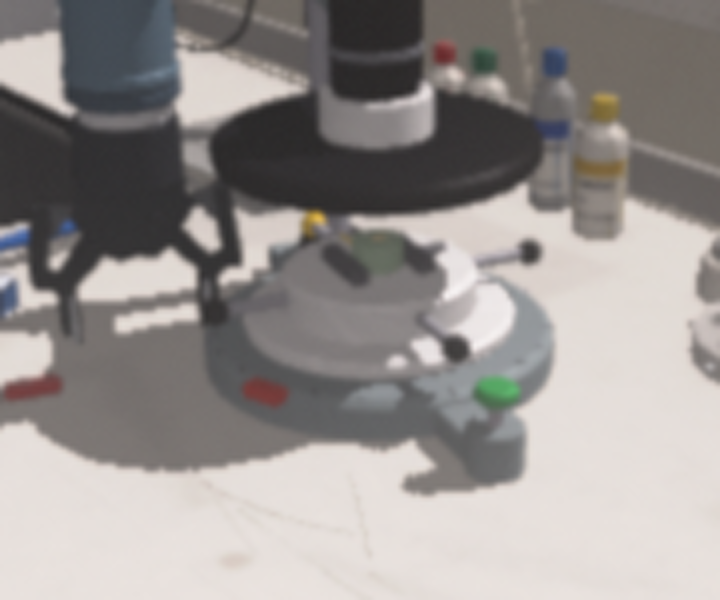

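Contact now gives about 6 N tangentially, and the lever seats near 165.5°, which is -120° relative to the mark. The table started about halfway between clicks. I'll continue click by click.

```bash

for i in 1 2 3 4 5; do python3 -m crank '[[-0.006,0.0005,0,-2],[-0.006,0.0005,0,-2]]' | tr '\n' ' '|cut -c1-140;echo; done
python3 - <<'E'
from h import *
need(pol(.173,178,.204),358)
cv2.imwrite("pics/s6.png",cv2.resize(robot.get_image("scene")[110:260,160:340,::-1],None,fx=4,fy=4,interpolation=cv2.INTER_CUBIC))
E
```

```text
clock: 8.02 position: [0.5306, 0.141, 0.2048] orientation: [-3.141, -0.003, 1.258] contact_force: [-1.3, 8.7, 1.4] width: 0.0855 

clock: 8.28 position: [0.5278, 0.1282, 0.2046] orientation: [-3.14, -0.001, 1.327] contact_force: [-2.3, 3.7, -0.1] width: 0.0853 

clock: 8.52 position: [0.5264, 0.1156, 0.2047] orientation: [-3.141, -0.0, 1.397] contact_force: [-0.2, 0.8, 1.0] width: 0.0848 

clock: 8.78 position: [0.5254, 0.1048, 0.2047] orientation: [-3.141, -0.003, 1.466] contact_force: [-1.0, 15.2, 2.0] width: 0.0852 

clock: 9.02 position: [0.525, 0.0927, 0.2046] orientation: [-3.14, -0.002, 1.537] contact_force: [-3.2, 6.9, 2.4] width: 0.0855 

t 9.03 pos [0.525  0.0927 0.2046] yang -1.9 shift [-0.0026 -0.0018  0.0006] turn 0.07155184968087269 F [-3.2  6.9  2.4] w 0.0855
  polar r 0.1713 ang 177.1
```

View pics/s6.png

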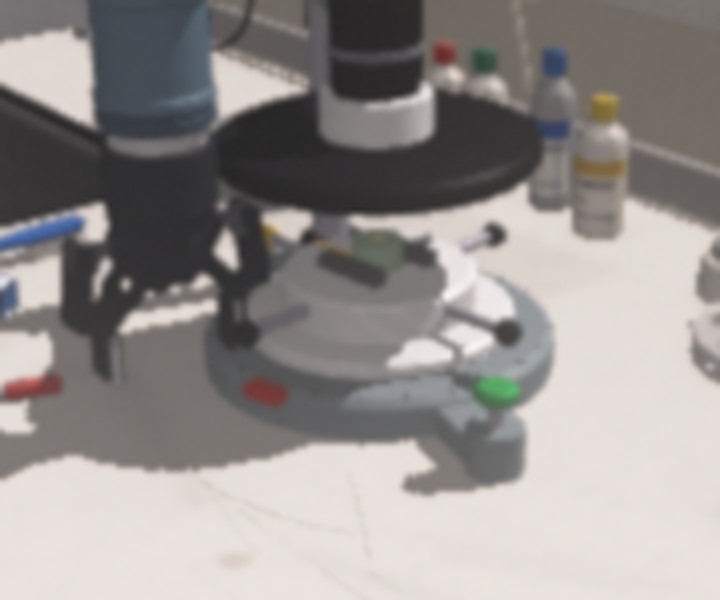

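The levers have turned about 29°. The yellow knob peeks out at crop (267,232) and the pushed knob is at (243,332). I'll push on to tool angle 212°.

```bash

for i in 1 2 3 ; do python3 -m crank '[[-0.006,0.0001,0,-2],[-0.006,0.0001,0,-2],[-0.006,0.0001,0,-2],[-0.006,0.0001,0,-2]]' | tr '\n' ' '|cut -c1-140;echo; done
python3 -m crank '[[-0.006,0.0001,0,-2],[-0.006,0.0001,0,-2],[-0.006,0.0001,0,-2],[-0.006,0.0001,0,-2],[-0.006,0.0001,0,-2],[0,0,0,0]]' | tr '\n' ' '
python3 - <<'E'
from h import *
need(pol(.173,212,.204),32)
cv2.imwrite("pics/s7.png",cv2.resize(robot.get_image("scene")[110:260,160:340,::-1],None,fx=4,fy=4,interpolation=cv2.INTER_CUBIC))
E
```

```text
clock: 9.57 position: [0.5266, 0.0673, 0.2047] orientation: [3.141, 0.0, 1.675] contact_force: [0.1, 0.1, 0.4] width: 0.0853 

clock: 10.07 position: [0.5304, 0.0448, 0.2047] orientation: [-3.141, -0.002, 1.816] contact_force: [-1.0, 4.6, 1.4] width: 0.0855 

clock: 10.58 position: [0.5381, 0.021, 0.2047] orientation: [3.142, -0.0, 1.955] contact_force: [-2.5, 6.1, 1.6] width: 0.0854 

clock: 11.32 position: [0.5519, -0.0059, 0.2048] orientation: [3.141, 0.001, 2.128] contact_force: [0.0, -0.2, -0.2] width: 0.0853 t 11.32 pos [ 0.5519 -0.0059  0.2048] yang 31.9 shift [ 0.0001 -0.003   0.0008] turn -0.08377663257425638 F [ 0.  -0.2 -0.2] w 0.0853
  polar r 0.1700 ang 212.0
```

View pics/s7.png

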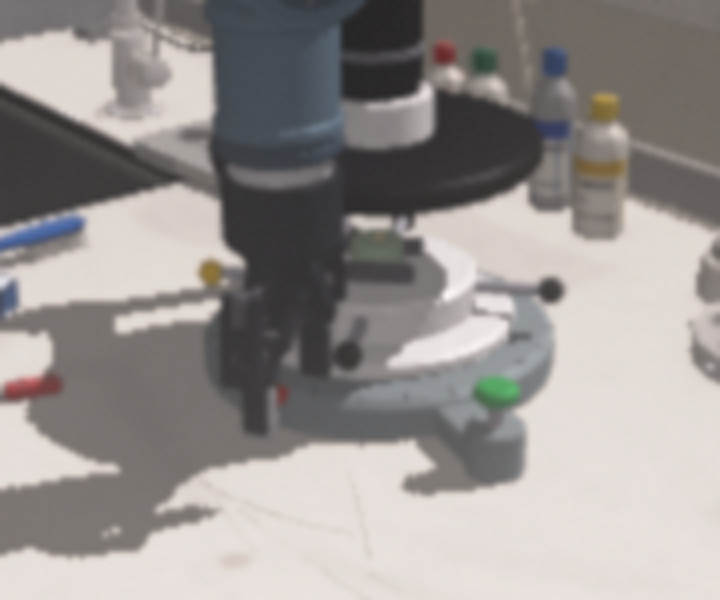

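```bash

python3 - <<'E'
from h import *
for u,v in((210,272),(347,354),(550,290)):ka("scene",(160+u/4,110+v/4))
need(pol(.23,212,.204),32)
E
```

```text
knob r 0.1246 ang 134.8
knob r 0.1264 ang 223.1
knob r 0.1268 ang 311.2
t 11.38 pos [ 0.5517 -0.0058  0.2047] yang 31.9 shift [-0.0002 -0.0599  0.0007] turn -0.0871393037090229 F [-0.  -0.1 -0.4] w 0.0852
  polar r 0.1701 ang 212.0
```

Retreat outward, then swing back clockwise behind the yellow lever, which sits at about 135°.

```bash

python3 -m crank '[[0,-0.03,0,0],[0,-0.03,0,0],[0.0417,0.0038,0,10.4],[0.0417,0.0038,0,10.4],[0.0417,0.0038,0,10.4],[0.0417,0.0038,0,10.4],[0.0417,0.0038,0,10.4],[0.0417,0.0038,0,10.4]]' | tr '\n' ' '
python3 -m crank '[[0.0417,0.0038,0,10.4],[0.0417,0.0038,0,10.4],[0.0417,0.0038,0,10.4],[0,0,0,0]]' | tr '\n' ' '
python3 - <<'E'
from h import *
need(pol(.173,118,.204),298)
cv2.imwrite("pics/s8.png",cv2.resize(robot.get_image("scene")[60:260,120:380,::-1],None,fx=3,fy=3,interpolation=cv2.INTER_CUBIC))
E
```

```text
clock: 12.38 position: [0.497, 0.2033, 0.2048] orientation: [3.142, 0.0, 1.034] contact_force: [1.0, 0.2, 1.5] width: 0.0855 clock: 12.88 position: [0.5881, 0.2894, 0.2048] orientation: [3.141, -0.002, 0.495] contact_force: [-0.6, 0.5, -0.8] width: 0.0853 t 12.88 pos [0.5881 0.2894 0.2048] yang -61.6 shift [-0.0015  0.0588  0.0008] turn 0.37224589052209467 F [-0.6  0.5 -0.8] w 0.0853
  polar r 0.2318 ang 117.7
```

View pics/s8.png

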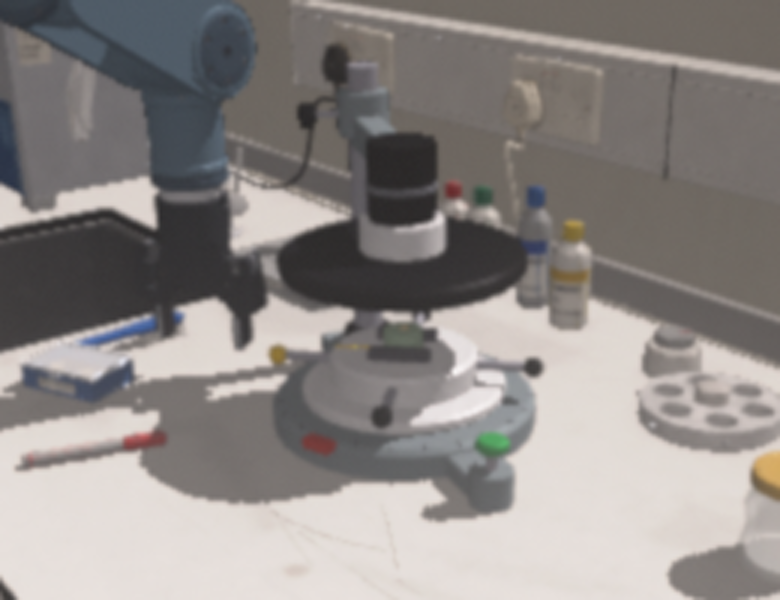

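Yellow knob is at crop (279,355), about 135°, and the finger is clear behind it. Move in and push three clicks, stopping short of the last crest.

```bash

python3 -m crank '[[0,0.02,0,0],[0,0.02,0,0],[-0.0015,0.018,0,0],[0,0,0,0]]' | tr '\n' ' ';echo
for i in 1 2 3 4 5 ; do python3 -m crank '[[-0.006,0.0001,0,-2],[-0.006,0.0001,0,-2],[-0.006,0.0001,0,-2],[-0.006,0.0001,0,-2]]' | tr '\n' ' '|cut -c1-140;echo; done
python3 - <<'E'
from h import *
need(pol(.173,160,.204),340)
cv2.imwrite("pics/s9.png",cv2.resize(robot.get_image("scene")[110:260,160:340,::-1],None,fx=4,fy=4,interpolation=cv2.INTER_CUBIC))
E
```

```text
clock: 13.42 position: [0.6138, 0.2338, 0.205] orientation: [3.141, -0.0, 0.493] contact_force: [0.5, 0.4, -0.2] width: 0.0854 
clock: 13.92 position: [0.5923, 0.2235, 0.2047] orientation: [-3.141, -0.0, 0.637] contact_force: [4.0, 3.5, -0.7] width: 0.0852 

clock: 14.42 position: [0.5745, 0.2086, 0.2049] orientation: [3.141, -0.002, 0.777] contact_force: [4.0, 2.2, -2.0] width: 0.0854 

clock: 14.92 position: [0.5584, 0.1905, 0.2049] orientation: [3.142, -0.002, 0.916] contact_force: [4.3, 9.2, -2.5] width: 0.0854 

clock: 15.42 position: [0.545, 0.1707, 0.2049] orientation: [3.141, -0.002, 1.056] contact_force: [0.6, 2.1, -1.1] width: 0.0853 

clock: 15.92 position: [0.5347, 0.1495, 0.205] orientation: [3.141, -0.004, 1.196] contact_force: [4.1, 15.6, -3.8] width: 0.0855 

t 15.93 pos [0.5347 0.1495 0.205 ] yang -21.5 shift [-0.0062  0.0011  0.0009] turn -1.4985596937672199 F [ 4.1 15.6 -3.8] w 0.0855
  polar r 0.1740 ang 158.0
```

View pics/s9.png

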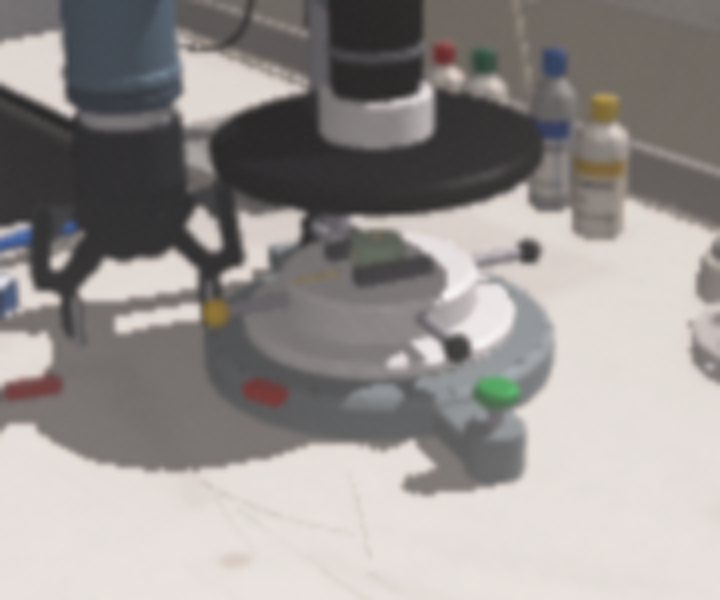

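Yellow knob is at crop (216,313), about 167.5°, just past the -30° rest. Now I'll push gently over the next crest only.

```bash

for i in 1 2 3 4; do python3 -m crank '[[-0.006,0.0002,0,-2],[0,0,0,0]]' | tr '\n' ' '|cut -c1-140;echo; done
python3 - <<'E'
from h import *
need(pol(.173,166,.204),346)
cv2.imwrite("pics/s10.png",cv2.resize(robot.get_image("scene")[110:260,160:340,::-1],None,fx=4,fy=4,interpolation=cv2.INTER_CUBIC))
E
```

```text
clock: 16.23 position: [0.5324, 0.1431, 0.2048] orientation: [-3.142, -0.001, 1.23] contact_force: [0.6, -0.1, 0.1] width: 0.0856 

clock: 16.48 position: [0.5307, 0.1369, 0.2048] orientation: [-3.142, 0.0, 1.263] contact_force: [0.1, 0.5, -0.1] width: 0.0855 

clock: 16.73 position: [0.5292, 0.131, 0.2047] orientation: [-3.142, 0.0, 1.298] contact_force: [0.5, -0.3, 0.7] width: 0.0852 

clock: 16.98 position: [0.5279, 0.1251, 0.2047] orientation: [-3.142, 0.0, 1.332] contact_force: [0.1, 0.3, 0.0] width: 0.0852 

t 16.98 pos [0.5279 0.1251 0.2047] yang -13.7 shift [0.001  0.     0.0007] turn 0.31656273122871426 F [0.1 0.3 0. ] w 0.0852
  polar r 0.1730 ang 166.3
```

View pics/s10.png

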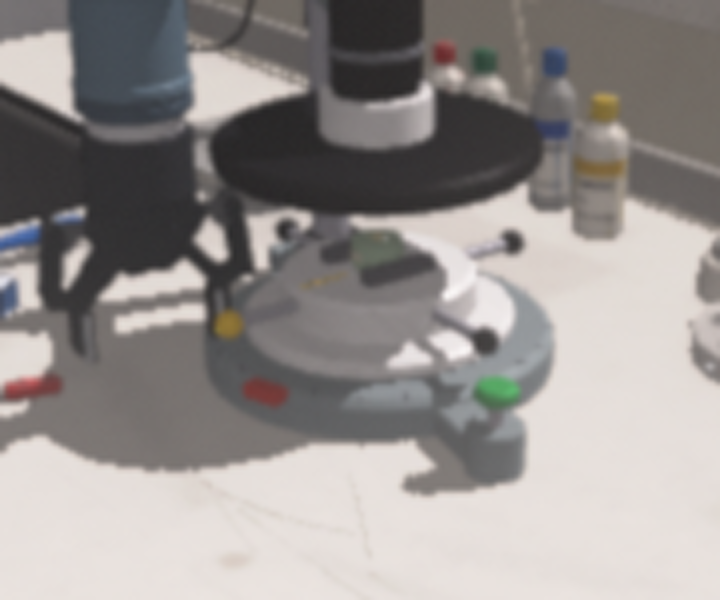

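```bash

python3 - <<'E'
from h import *
im=cv2.cvtColor(cv2.imread("pics/s10.png"),cv2.COLOR_BGR2RGB);print([b for b in blobs(im,"yellow") if b[1][4]>300])
for u,v in((228,324),(485,341),(512,241),(287,229)):ka("scene",(160+u/4,110+v/4))
q=onz("scene",(160+265/4,110+391/4),.031)[:2]-C;print(np.hypot(*q),np.degrees(np.arctan2(q[1],q[0]))%360)
# fit centre from the four knobs in scene view
P=np.array([onz("scene",(160+u/4,110+v/4),.062)[:2] for u,v in((228,324),(485,341),(512,241),(287,229))]);print("ctr scene",P.mean(0),(P[0]+P[2])/2,(P[1]+P[3])/2)
c=P.mean(0);a=[np.degrees(np.arctan2(*(p-c)[::-1]))%360 for p in P];print(a)
E
```

```text
[([603.6, 107.3], [595, 97, 18, 21, 301]), ([227.7, 324.0], [216, 312, 24, 23, 420])]
knob r 0.1277 ang 178.6
knob r 0.1294 ang 266.2
knob r 0.1261 ang 355.9
knob r 0.1229 ang 87.1
0.13951231131609734 199.1410671675415
ctr scene [0.69492185 0.08116512] [0.69503395 0.08132292] [0.69480975 0.08100732]
[np.float64(177.1704348452751), np.float64(266.5567878769883), np.float64(357.3176651952544), np.float64(86.64992285516773)]
```

```bash

python3 - <<'E'
from h import *
c=np.array([.6949,.0812])
def ph(pts):
    for (u,v) in pts:
        p=onz("scene",(160+u/4,110+v/4),.062)[:2]-c;print("%.1f(%.3f)"%(np.degrees(np.arctan2(p[1],p[0]))%90,np.hypot(*p)),end=" ")
    print()
print("s0");ph([((u-160)*4,(v-110)*4) for u,v in((212.3,185.2),(267.6,198),(295,175))])
print("s4");ph([(211,306),(444,350),(535,256)])
print("s5");ph([(213,313),(457,348),(531,251)])
print("s6");ph([(243,332),(508,331),(493,235)])
print("s7");ph([(210,272),(347,354),(550,290)])
print("s9");ph([(216,313),(457,348),(530,251)])
print("s10");ph([(228,324),(485,341),(512,241),(287,229)])
E
```

```text
s0
67.6(0.125) 68.1(0.125) 68.1(0.127) 
s4
71.8(0.126) 72.4(0.125) 71.9(0.126) 
s5
77.2(0.128) 76.6(0.126) 76.4(0.128) 
s6
5.1(0.126) 6.8(0.125) 5.8(0.125) 
s7
43.5(0.126) 42.4(0.124) 42.5(0.125) 
s9
77.7(0.126) 76.6(0.126) 76.6(0.127) 
s10
87.2(0.127) 86.6(0.126) 87.3(0.127) 86.6(0.126)
```

Between clicks the lever seems to settle with some friction slack. For the last click I'll go in 1° steps with holds, watching the force.

```bash

for i in 1 2 3 4 5 6 7 8; do python3 -m crank '[[-0.003,0.0001,0,-1],[0,0,0,0]]' | tr '\n' ' '|cut -c1-140|grep -o 'clock.*orient\|contact.*'; done
python3 - <<'E'
from h import *
need(pol(.173,174,.204),354)
cv2.imwrite("pics/s11.png",cv2.resize(robot.get_image("scene")[110:260,160:340,::-1],None,fx=4,fy=4,interpolation=cv2.INTER_CUBIC))
E
```

```text
clock: 17.27 position: [0.5273, 0.1223, 0.2047] orient
contact_force: [-0.5, 0.6, -0.3] width: 0.0857 
clock: 17.52 position: [0.5267, 0.1192, 0.2047] orient
contact_force: [-0.5, -0.1, 0.3] width: 0.0857 
clock: 17.77 position: [0.5262, 0.1163, 0.2047] orient
contact_force: [0.6, -1.0, 0.6] width: 0.0853 
clock: 18.02 position: [0.5257, 0.1133, 0.2047] orient
contact_force: [1.0, 0.2, 0.3] width: 0.0853 
clock: 18.27 position: [0.5254, 0.1103, 0.2047] orient
contact_force: [0.3, 0.2, -0.9] width: 0.085 
clock: 18.52 position: [0.5249, 0.1081, 0.2047] orient
contact_force: [-0.2, 4.3, -0.8] width: 0.0853 
clock: 18.77 position: [0.5245, 0.106, 0.2048] orient
contact_force: [-0.2, 11.7, -0.6] width: 0.0855 
clock: 19.02 position: [0.5243, 0.1028, 0.2047] orient
contact_force: [-0.7, 5.8, -0.0] width: 0.0853 
t 19.02 pos [0.5243 0.1028 0.2047] yang -5.5 shift [-0.0005 -0.0003  0.0007] turn 0.5282997623571646 F [-0.7  5.8 -0. ] w 0.0853
  polar r 0.1727 ang 173.8
```

View pics/s11.png

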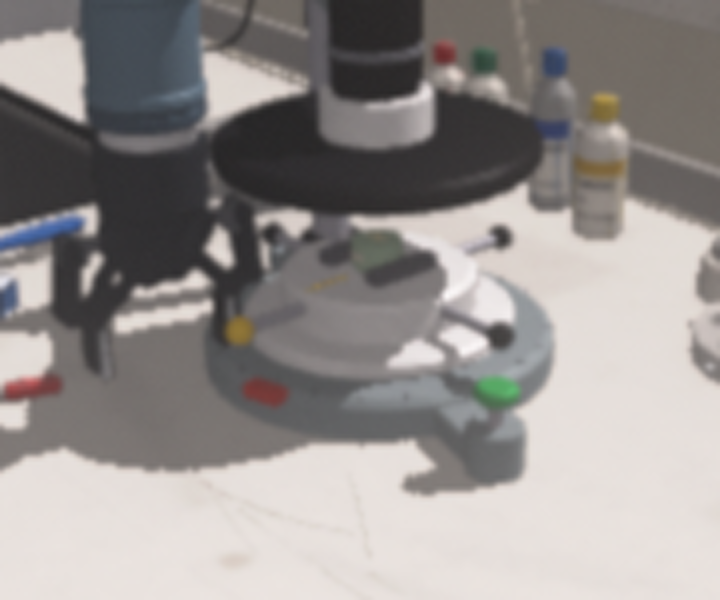

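Force onset at tool ≈171.6° puts the lever rest at about 181°, which agrees with the mark at ≈196°. I'll continue over the last crest in 1° steps.

```bash

for i in 1 2 3 4 5 ; do python3 -m crank '[[-0.003,0.0001,0,-1],[0,0,0,0]]' | tr '\n' ' '|cut -c1-140|grep -o 'clock.*orient\|contact.*'; done
python3 - <<'E'
from h import *
need(pol(.173,179,.204),359)
cv2.imwrite("pics/s12.png",cv2.resize(robot.get_image("scene")[110:260,160:340,::-1],None,fx=4,fy=4,interpolation=cv2.INTER_CUBIC))
E
```

```text
clock: 19.32 position: [0.524, 0.0995, 0.2047] orient
contact_force: [-0.1, 5.3, 0.7] width: 0.0855 
clock: 19.58 position: [0.5239, 0.0962, 0.2047] orient
contact_force: [-1.2, 4.9, 0.6] width: 0.0854 
clock: 19.82 position: [0.5239, 0.0926, 0.2046] orient
contact_force: [-0.1, 0.8, 0.0] width: 0.0857 
clock: 20.08 position: [0.524, 0.0893, 0.2046] orient
contact_force: [-0.2, 1.3, -0.5] width: 0.0852 
clock: 20.32 position: [0.524, 0.0862, 0.2046] orient
contact_force: [-0.2, 0.4, -0.6] width: 0.0858 
t 20.32 pos [0.524  0.0862 0.2046] yang -0.6 shift [ 0.001  -0.001   0.0006] turn 0.42086414149139273 F [-0.2  0.4 -0.6] w 0.0858
  polar r 0.1720 ang 179.3
```

View pics/s12.png

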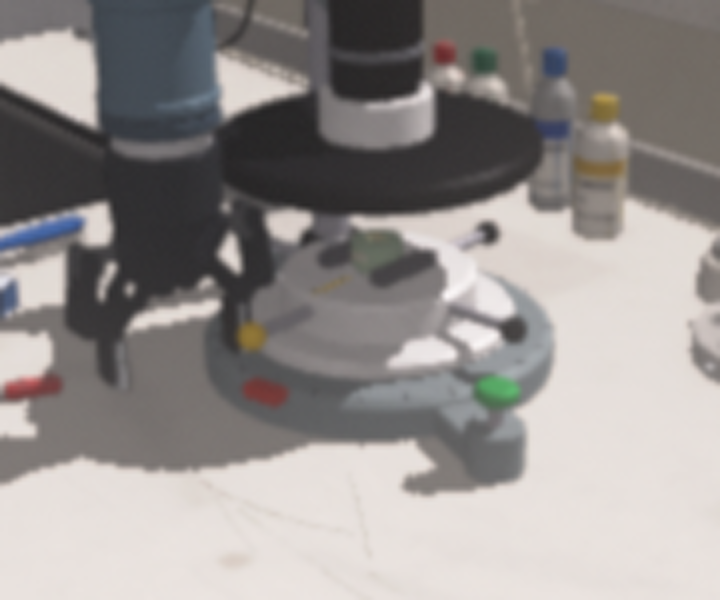

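Force vanished past the crest. The lever (yellow at crop (251,338)) isn't springing quickly, so I'll keep following it gently.

```bash

for i in 1 2 3 4 5 ; do python3 -m crank '[[-0.003,0.0001,0,-1],[0,0,0,0]]' | tr '\n' ' '|cut -c1-140|grep -o 'clock.*orient\|contact.*'; done
python3 - <<'E'
from h import *
need(pol(.173,184,.204),4)
cv2.imwrite("pics/s13.png",cv2.resize(robot.get_image("scene")[110:260,160:340,::-1],None,fx=4,fy=4,interpolation=cv2.INTER_CUBIC))
E
```

```text
clock: 20.62 position: [0.5243, 0.0832, 0.2048] orient
contact_force: [-0.5, -0.0, -0.2] width: 0.0854 
clock: 20.88 position: [0.5244, 0.0802, 0.2048] orient
contact_force: [-0.5, -0.7, -0.8] width: 0.0854 
clock: 21.12 position: [0.5245, 0.0773, 0.2047] orient
contact_force: [-0.3, -0.4, 0.6] width: 0.0854 
clock: 21.38 position: [0.5247, 0.0744, 0.2047] orient
contact_force: [0.5, -0.6, 0.3] width: 0.0857 
clock: 21.62 position: [0.525, 0.0714, 0.2047] orient
contact_force: [0.4, 0.3, 0.9] width: 0.0856 
t 21.62 pos [0.525  0.0714 0.2047] yang 4.4 shift [ 0.0009 -0.0015  0.0007] turn 0.41945198216265567 F [0.4 0.3 0.9] w 0.0856
  polar r 0.1715 ang 184.3
```

View pics/s13.png

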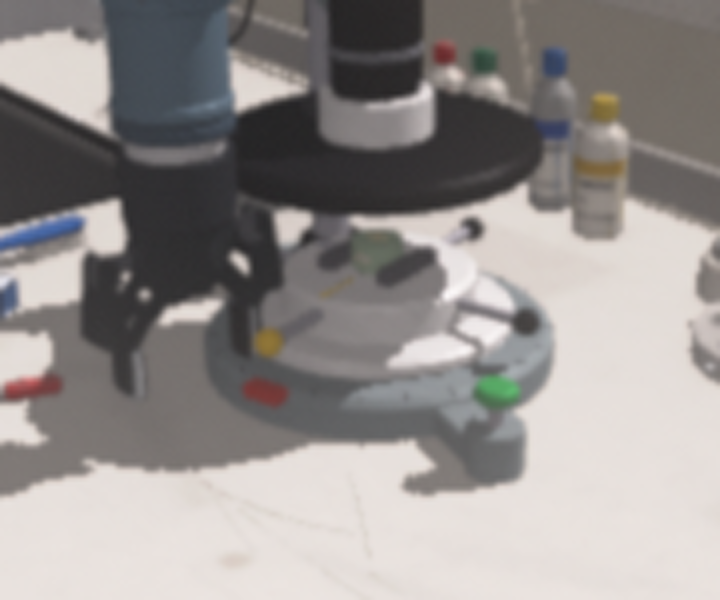

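```bash

python3 - <<'E'
from h import *
c=np.array([.6949,.0812])
for u,v in((268.5,342.5),(526,321),(471,229)):
    p=onz("scene",(160+u/4,110+v/4),.062)[:2]-c;print(np.degrees(np.arctan2(p[1],p[0]))%90+180,np.hypot(*p))
E
```

```text
196.42732616332847 0.12680746942060925
196.38453622098186 0.12527544136436425
195.51757051476247 0.12356883291017036
```

The lever is at 196.1°, against a mark direction of 195.5-196.5°, and the finger has 2° of air, so it has clicked in. Back off, retreat, and check from both views.

```bash

python3 -m crank '[[0.008,0,0,0],[0,-0.03,0,0],[0,-0.03,0,0],[0,0,-0.04,0],[0,0,-0.05,0],[0,0,-0.05,0],[0,0,-0.05,0],[0,0,0,0]]' 0 | tr '\n' ' '
python3 - <<'E'
from h import *
need(pol(.35,215,.40),4)
cv2.imwrite("pics/t14.png",robot.get_image("top")[:,:,::-1])
E
```

```text
clock: 22.68 position: [0.4656, 0.0754, 0.3994] orientation: [3.132, 0.001, 1.648] contact_force: [1.2, -0.8, 0.1] width: 0.0002 t 22.68 pos [0.4656 0.0754 0.3994] yang 4.4 shift [-0.187 -0.071 -0.001] turn 0.44728979047931716 F [ 1.2 -0.8  0.1] w 0.0002
  polar r 0.2305 ang 182.2
```

View pics/t14.png

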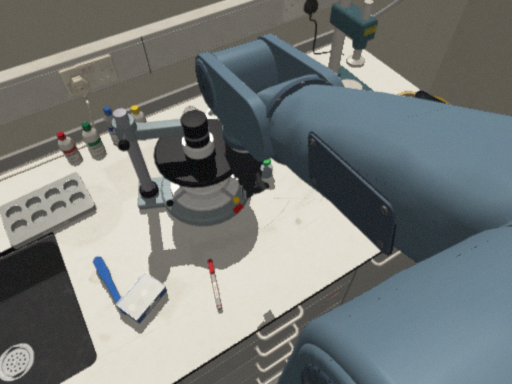

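The top view shows the yellow knob at about (237,202) sitting over the red block, and the loose things undisturbed. Now to the lock knob.

```bash

python3 - <<'E'
from h import *
im=cv2.cvtColor(cv2.imread("pics/t14.png"),cv2.COLOR_BGR2RGB)
for c in H:print(c,[b for b in blobs(im,c) if 220<b[0][0]<275 and 150<b[0][1]<220])
ka("top",[b for b in blobs(im,"yellow") if 220<b[0][0]<275 and 150<b[0][1]<220][0][0])
need([.650,-.094,.30])
E
```

```text
red [([237.7, 207.9], [233, 203, 10, 10, 56])]
green [([266.2, 161.6], [263, 159, 7, 6, 34])]
yellow [([236.0, 199.7], [233, 197, 7, 7, 40])]
knob r 0.1270 ang 195.6
t 22.73 pos [0.4648 0.0754 0.3967] yang 4.4 shift [-0.1832  0.171   0.0976] turn None F [0.2 0.3 0.9] w 0.0
  polar r 0.2313 ang 182.2
```

```bash

python3 -m crank '[[-0.0305,0.0285,0,0],[-0.0305,0.0285,0,0],[-0.0305,0.0285,0,0],[-0.0305,0.0285,0,0],[-0.0305,0.0285,0.02,0],[-0.0305,0.0285,0.04,0],[0,0,0.04,0],[0,0,0,0]]' 0 | tr '\n' ' '
python3 - <<'E'
from h import *
need([.650,-.094,.245])
cv2.imwrite("pics/s15.png",cv2.resize(robot.get_image("scene")[60:260,160:420,::-1],None,fx=3,fy=3,interpolation=cv2.INTER_CUBIC))
E
```

```text
clock: 23.72 position: [0.6469, -0.0937, 0.2882] orientation: [-3.131, -0.005, 1.647] contact_force: [-0.1, -0.1, 0.5] width: 0.0001 t 23.73 pos [ 0.6469 -0.0937  0.2882] yang 4.4 shift [-0.0008  0.0036  0.0431] turn None F [-0.1 -0.1  0.5] w 0.0001
  polar r 0.1845 ang 254.6
```

View pics/s15.png

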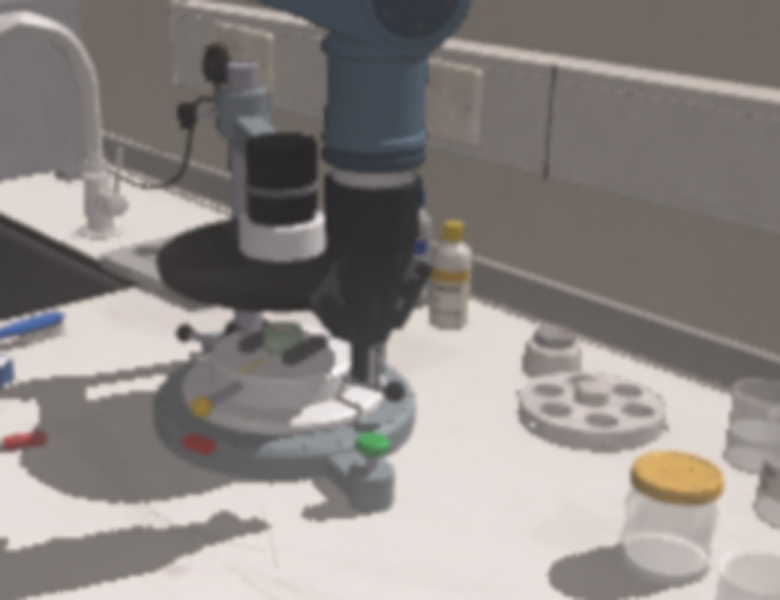

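The closed fingertips at crop (370,385) stand directly above the green knob at (373,442). Descend and press slowly.

```bash

python3 -m crank '[[0,0.003,0.02,0],[0,0,0.015,0],[0,0,0.010,0],[0,0,0,0]]' 0 | tr '\n' ' ';echo
for i in 1 2 3 4 5 6; do python3 -m crank '[[0,0,0.0015,0],[0,0,0.0015,0]]' | tr '\n' ' '|grep -o 'position.*orient\|contact.*'; done
```

```text
clock: 24.28 position: [0.6516, -0.0939, 0.2487] orientation: [-3.14, -0.001, 1.648] contact_force: [0.5, -0.7, -0.3] width: 0.0004 
position: [0.6523, -0.0943, 0.2474] orient
contact_force: [-0.1, -0.5, 0.1] width: -0.0003 
position: [0.6521, -0.0941, 0.2438] orient
contact_force: [-0.5, 0.6, -0.7] width: -0.0001 
position: [0.652, -0.0941, 0.2406] orient
contact_force: [-0.8, -0.9, 0.4] width: -0.0002 
position: [0.6521, -0.0941, 0.2376] orient
contact_force: [0.7, -0.1, 0.2] width: -0.0 
position: [0.6521, -0.0941, 0.2354] orient
contact_force: [-2.9, 0.4, 7.2] width: 0.0002 
position: [0.6521, -0.0941, 0.2326] orient
contact_force: [-2.0, 0.6, 6.6] width: 0.0004
```

Contact came at about 0.236 with 7 N, as expected for the stiff knob. I'll press on to its stop near 0.224.

```bash

for i in 1 2 3 4 5; do python3 -m crank '[[0,0,0.0015,0],[0,0,0.001,0]]' | tr '\n' ' '|grep -o 'position.*orient\|contact.*'; done
```

```text
position: [0.6521, -0.0941, 0.2301] orient
contact_force: [-3.5, 1.0, 5.7] width: -0.0001 
position: [0.6521, -0.0941, 0.2276] orient
contact_force: [-2.5, 1.4, 6.3] width: 0.0002 
position: [0.6521, -0.0941, 0.2251] orient
contact_force: [-3.3, 0.5, 6.0] width: 0.0002 
position: [0.6523, -0.0941, 0.2243] orient
contact_force: [-10.7, 2.4, 21.1] width: 0.0002 
position: [0.6525, -0.0941, 0.2241] orient
contact_force: [-16.3, 4.4, 35.9] width: -0.0002
```

At the stop: 0.224, with the force rising sharply. Hold briefly, then release straight up.

```bash

python3 -m crank '[[0,0,-0.001,0],[0,0,0,0],[0,0,-0.005,0],[0,0,-0.02,0],[0,0,-0.05,0],[0,0,-0.05,0],[0,0,-0.05,0],[0,0,0,0]]' | tr '\n' ' '
python3 -m crank '[[0.03,-0.05,0,0],[0.03,-0.05,0,0],[0,-0.05,0,0],[0,0,0,0]]' | tr '\n' ' '
python3 - <<'E'
from h import *
need([.650,-.094,.245])
s=robot.get_image("scene")[:,:,::-1];t=robot.get_image("top")[:,:,::-1]
cv2.imwrite("pics/s16.png",cv2.resize(s[110:260,160:340],None,fx=4,fy=4,interpolation=cv2.INTER_CUBIC));cv2.imwrite("pics/s16f.png",s)
cv2.imwrite("pics/t16.png",t)
E
```

```text
clock: 28.02 position: [0.6533, -0.0944, 0.4023] orientation: [3.131, 0.004, 1.648] contact_force: [0.2, 1.4, -0.5] width: 0.0001 clock: 28.52 position: [0.4948, -0.045, 0.394] orientation: [-3.138, -0.001, 1.648] contact_force: [1.0, -0.4, 0.1] width: 0.0001 t 28.52 pos [ 0.4948 -0.045   0.394 ] yang 4.4 shift [-0.061   0.1514  0.1484] turn None F [ 1.  -0.4  0.1] w 0.0001
  polar r 0.2391 ang 212.7
```

View pics/s16.png

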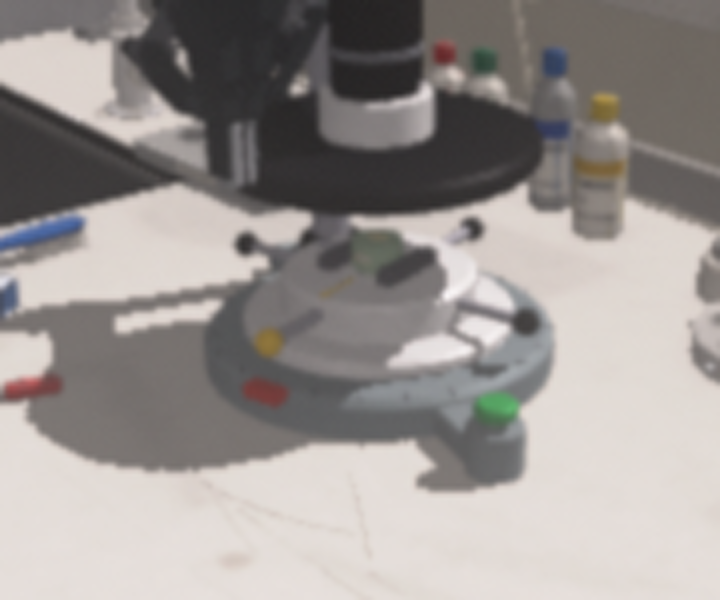

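View pics/t16.png

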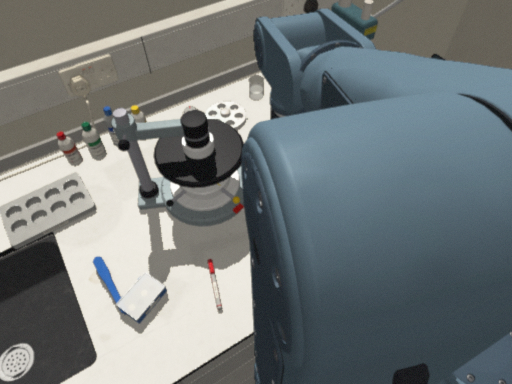

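The green knob is down (crop (497,409), was (498,390)). The yellow lever is unchanged at crop (268,342), over the mark. The gripper is free in the air with about 0 N, and the bystanders are in place.

```bash

python3 - <<'E'
from bench import robot
print(robot.close_job())
E
```

```text
the job is handed in; nothing more can be done
None
```

The yellow lever is over the red mark, the lock knob is fully down, and I handed the job in at about 28.5 s of the 72 s. No verdict was reported.

**How I turned it:** the moves can't tilt the tool, so instead of leaning in I pushed the lever knobs with the side of one opened finger, keeping the gripper body outside the ring light. I first pushed the lever ahead of the yellow one, then the yellow lever itself, taking the last click in 1° steps. I pressed the lock knob with the fingers closed until it hit its stop, then lifted clear.

**Last checks:**
- **Lever:** it measured 195.6° (top view) and 196.1° (scene view) against a mark direction of 195.5–196.5°. It looked unchanged after locking.
- **Lock knob:** contact came at a tool height of about 0.236 m and the stop at 0.224 m, which is the full 12 mm. The force was 6–7 N on the way down. The knob is visibly lower in the scene picture.
- **Viewing head and bench:** the wrist readings showed no sign of a knock. The sample box and marker are where they were in the last top view. The dish and the two specimens were hidden by the arm or outside the cropped picture, but the arm never went near them.

**What disagreed:**
- **Starting angle:** the table began at about -128°, roughly halfway between two clicks, not in a rest.
- **Slow settling:** it sometimes settled a few degrees short of a rest after a click, so I followed the lever gently over the last crest.
- **Forces:** pushes peaked at about 15 N when the finger caught up with a lever, above the stated 4–8 N, and the lock reached about 36 N at its stop.

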